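# Unlock the board shuttle and push it to its unloading end

## Task

The board nest is locked in its slideway by the tooth of the strap under the knurled nut. With a fingertip on its knurled rim, roll the nut two full turns loose from tight (anticlockwise seen from above), so that its mark comes back to the line on the strap for the second time; then push the nest along the slideway with a fingertip until it rests against the end stop. Do not grip or lift anything or press on the circuit board, and leave the things around where they lie.

Things in the scene. Friction and masses are not known exactly. Their poses are not given: they have to be found in the camera images.
- slideway: Aluminium slideway screwed to the bench; it stays put. Origin on the bench under the middle of the track; its own +y is the way the nest is to be pushed. Base plate x -114 to +66, y -107 to +107 mm, on rubber feet, top face 14 mm above the bench. Two steel guides along y, inner faces at x = +-51.5 mm, tops 24 mm above the bench. Two rear stops, 26 mm high, at y -102 to -92 mm leave 77 mm free between them for a finger.
- load_end (a point): Middle of the stopping face of the end stop, a steel bar across the +y end of the slideway (at y = +93 mm in its frame), 21 mm above the bench; the bar's top is 28 mm above the bench.
- nut_center (a point): Centre of the brass knurled nut, on its vertical axis, half-way up. Diameter 50 mm over 24 upright ridges (2 mm high, 6 mm apart); it reaches from 9 mm below to 10 mm above this point. Tight, its underside is 40 mm above the bench, and it climbs 4 mm a turn. Free all round: only the stud, 72 mm above the bench, stands higher than it. About 2 N at the rim turns it; it stays where it is left.
- knurl_nut (a joint): Angle of the knurled nut, rad: 0 = fully tight; grows as it is loosened (anticlockwise from above); two turns = 12.57, stopped at three (18.85). Starts at 0 to 0.5. The black line on its top points to the black line on the strap's outer end at 0 and at each full turn. The strap rises with it, 4 mm a turn; its tooth, in a notch of the nest's flange, comes clear after one and a half turns.
- nest: Black board nest (loose, 0.2 to 0.4 kg) on the base plate, 1.5 mm play to each guide. Origin at the middle of its underside, 14 mm above the bench; axes as the slideway's. Main part 76 (x) x 104 (y) x 14 mm, with a flange 12 mm wide and 7 mm thick on each long side. It starts locked with its origin at y = -40 mm in the slideway's frame and meets the end stop at y = +41 mm.
- nest_push_end (a point): Middle of the nest's rear end face (the end away from the end stop), half-way up its 14 mm height, 21 mm above the bench: the place to push, along the slideway's +y.
- circuit_board: Circuit board 55 x 85 x 12 mm clipped in the nest's pocket; origin at the middle of its underside, 24 mm above the bench. Not to be pressed on.
- hex_wrench: Bystander: hex key 79 x 29 x 8 mm lying flat on the slideway's base plate, on the strip between the nut and the +y end (top 22 mm above the bench); origin under its middle.
- screwdriver: Bystander: small screwdriver 134 x 18 x 18 mm lying to the left; origin under its middle.
- cooler: Bystander: finned aluminium heat sink 50 x 50 x 23 mm to the left, on the mat; origin under its middle.
- relay: Bystander: potted module 32 x 48 x 30 mm behind the slideway; origin under its middle.
- screw_jar: Bystander: jar of screws with black lid, 48 mm diameter, 58 mm high, to the right; origin under its middle.
- forceps: Bystander: tweezers 126 x 12 x 9 mm lying to the right; origin under their middle.

How it is judged (in metres and radians):
On the way, in this order (a step that is already met when the one before it is completed fails the run):
1. the nut is two full turns loose while the nest still lies in its locked place (value of joint knurl_nut between 11 and 14.14 rad and y of nest in the frame of slideway below -0.034 m), for 0.2 s.
2. the nest is pushed against the end stop (y of nest in the frame of slideway above 0.037 m), for 0.2 s.
At the end, for the whole second after the job is handed in: The nut stands two full turns from tight, give or take a quarter turn; the nest lies flat on the base plate within 4 mm of the end stop, at rest (value of joint knurl_nut between 11 and 14.14 rad and y of nest in the frame of slideway above 0.037 m and z of nest in the frame of slideway below 0.016 m and angle between nest's own z axis and vertical below 0.03 rad and linear speed of nest below 0.01 m/s); the robot touches nothing.
It fails at once if the nest is lifted or tipped out of its slideway (z of nest in the frame of slideway above 0.02 m or angle between nest's own z axis and vertical above 0.12 rad).
It fails at once if the nut is taken between the fingers (horizontal distance between the grasp point and nut_center below 0.018 m and z of the grasp point in the frame of nut_center below 0.026 m).
It fails at once if the circuit board is pressed on (contact force between any of the fingers, the arm and circuit_board above 3 N).
It fails at once if a bystander is disturbed (distance of any of hex_wrench, screwdriver, cooler, relay, screw_jar, forceps from where it was at the start of the episode above 0.02 m).
It also fails if it takes over 69 s, if anything falls off the work surface, if the arm or the gripper's body presses on something with over 40 N, if the wrist force passes 120 N, or if a joint passes its speed limit or range.

## Robot

A 6-joint arm with a two-finger parallel gripper is mounted at the origin on a cart in front of the work surface, level with it; the furniture and walls round the work are solid. World frame = base frame: x ahead of the robot, y to its left, z up, the work surface at z = 0. Lengths are in mm, angles in rad, forces in N, time in s.
With the tool pointing down it reaches from about 275 to 750 mm from the base axis. Payload 10.2 kg.
Tool frame: the origin (TCP) lies between the finger pads; the fingertips stand 11 mm ahead of it and the grasp point (between the pads) lies 8 mm behind it; z points along the fingers, y is the line along which they close (so a half turn about z gives the same grasp; the last joint's range is limited). The gripper opens to 85 mm and grips with 20 to 120 N. Pads are 22 mm wide; open, the fingers measure 114 mm over their backs; the gripper's body (76 mm by 85 mm) begins 54 mm behind the grasp point. The pads swing forward as they close: fully open they stand 13 mm farther back than shut.
Start: joints at [-1.465, 0.313, 1.498, -0, 1.331, -0.223], TCP at [169.514, -496.887, 242.294] pointing down, gripper open.
Joint ranges: [-2.94, 2.94], [-0.97, 2.17], [0.19, 2.56], [-1.23, 4.37], [0.02, 3.11], [-2.88, 2.88]. Speed limits (rad/s): [2.39, 2.39, 3.01, 3.14, 3.14, 3.14].

## Interface

Orientations are given as a unit quaternion [w, x, y, z].
In Python, from rig import sense, eyes, finish_job gives the robot as it stands.
- The arm moves only by the shell command python3 -m jog 'ROWS' [FORCE]. ROWS is JSON, a list of rows, each a list of 7 numbers: the shift along the tool's x, y, z in m, then the turn, a rotation vector about the tool's x, y, z in rad, then the finger opening in m, from 0 to 0.0854. In form: [[dx, dy, dz, rx, ry, rz, gripper], ...]. A call has 1 to 5 rows; each row shifts and turns the commanded pose from where the row before left it, along the tool's axes as they then stand; what a row does not reach is not made up. A row lasts 1/10 s, in which the tool goes at most 50 mm and 8.59 degrees, less where a joint would pass 70% of its speed; a pose out of reach is approached as far as the arm can. A call is refused whole if a number of a shift passes 0.05 or a number of a turn 0.15, either way. A call with a gripper value outside its range is refused whole. The fingers move at their own pace and stop on an object; FORCE is the grip in N (left out, the last holds). Time passes only in rows, so rows that do not move let the fingers close. It gives the time, the measured TCP pose, the force, the opening and the grip force at its end, in the units of the state.
- sense(): the state, without advancing time (a new reading comes with each control period).
- eyes.capture(name): name is "side" or "top"; returns the picture (384x512x3 uint8, red, green, blue); there is no depth.
- eyes.calibration(name): a dict with "fx", "fy", "cx", "cy" (pixels), "cam_to_world" (4x4, takes a point from camera to world coordinates). Camera axes: x right, y down, z forward; pixel columns grow to the right and rows downward; lengths in mm; the calibration is good to about 2 mm. A picture is of the moment at which its call begins. calibration takes no time and is no camera call.
- finish_job(): hands the job in; it is judged then, once.
The state is a dict: "time_s": time; "joints": joint angles; "dq": joint speeds; "tau": joint torques, N m; "eef_pos": TCP position; "ee_rot": TCP orientation; "force": force on the tool from outside, world axes, zero at the start; "wrist_torque": the same for the moment, N m; "grip_width": opening from 0.0 (shut) to 1.0 (fully open); "grip_force": force on a finger pad.
Only numpy, scipy, OpenCV 4.12 (cv2) and the standard library are available. Lean on these libraries where they do the work, as an engineer would, in place of code of your own. Each camera call takes 0.05 s, during which the arm holds its last target. There are 200 camera calls.

## Working session

There is one attempt and no reset: what is moved stays moved. The work goes in short steps, Python scripts to look and compute and a shell command to move; the robot and the scene stay as the last step left them, time stands still between calls to the robot, and variables do not carry over. Pictures are saved under pics/ and viewed, at most 10 in all, crops included, and the job is handed in when it is done.

```bash
mkdir -p pics
python3 - <<'E'
from rig import sense, eyes
import cv2, json
s=sense(); print({k:s[k] for k in("time_s","eef_pos","ee_rot","grip_width","force")})
for n in("side","top"):
    im=eyes.capture(n); cv2.imwrite(f"pics/{n}0.png",cv2.cvtColor(im,cv2.COLOR_RGB2BGR)); print(n,eyes.calibration(n))
E
```

```text
{'time_s': 0.0, 'eef_pos': array([ 169.4770839 , -496.6402895 ,  241.75086512]), 'ee_rot': array([-6.14654895e-04,  9.86518247e-01,  1.63650146e-01,  2.02007876e-05]), 'grip_width': 0.9984340022315704, 'force': array([ 0.28120478,  0.18794118, -0.47620214])}
side {'fx': 426.6220182782701, 'fy': 426.6220182782701, 'cx': 263.22566425999287, 'cy': 192.42541081542456, 'cam_to_world': array([[ 9.96893802e-01, -4.64116403e-02,  6.36294462e-02,
         5.21324109e+02],
       [-7.85869080e-02, -5.33044815e-01,  8.42429417e-01,
        -8.47004544e+02],
       [-5.18118468e-03, -8.44813106e-01, -5.35036420e-01,
         6.26755334e+02],
       [ 0.00000000e+00,  0.00000000e+00,  0.00000000e+00,
         1.00000000e+00]])}
top {'fx': 387.8202119606131, 'fy': 387.8202119606131, 'cx': 258.9897230373186, 'cy': 187.03456506565558, 'cam_to_world': array([[-2.15223303e-03, -9.94387777e-01,  1.05774843e-01,
         4.89634971e+02],
       [-9.99981312e-01,  2.74539255e-03,  5.46247075e-03,
         5.95068619e+01],
       [-5.72220761e-03, -1.05761110e-01, -9.94375102e-01,
         9.32202577e+02],
       [ 0.00000000e+00,  0.00000000e+00,  0.00000000e+00,
         1.00000000e+00]])}
```

View pics/top0.png

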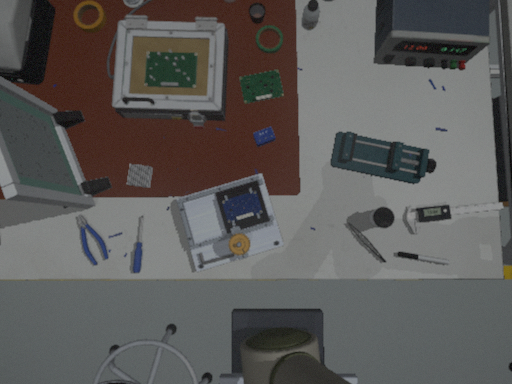

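View pics/side0.png

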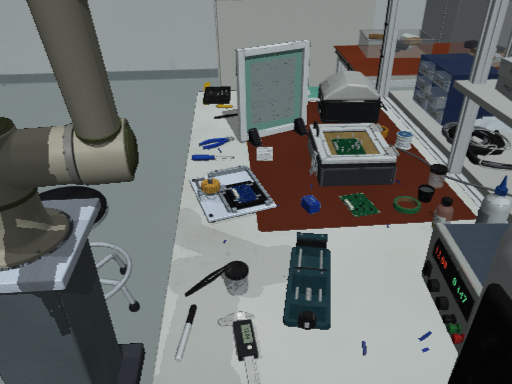

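The top view shows the slideway around (230,222), the nut at (239,244), and the nest with blue board at (243,205). The end stop is on the left at about (190,220), with the hex key at (215,258). I'll zoom in.

Run:
```python
import cv2
a=cv2.imread("pics/top0.png")[165:280,170:295]; cv2.imwrite("pics/tc.png",cv2.resize(a,None,fx=5,fy=5,interpolation=cv2.INTER_CUBIC))
```

```text
(no output)
```

View pics/tc.png

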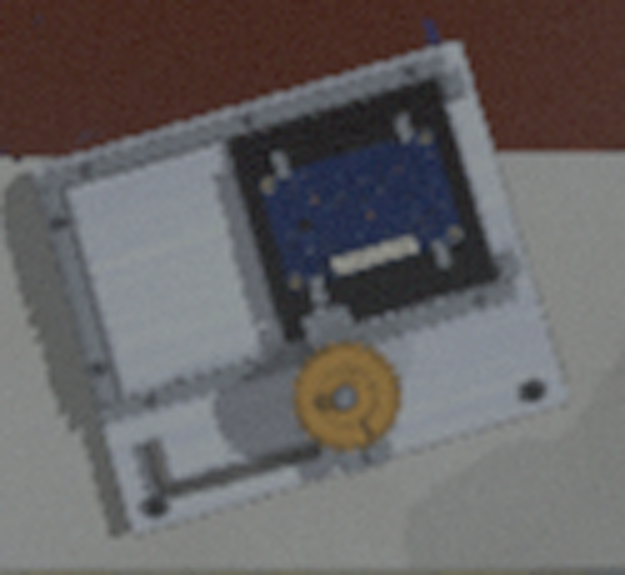

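Crop (offset 170,165, scale 5) shows these points:
- Plate corners: (462,42), (567,400) and (130,530).
- Nut centre: about (347,397), with its mark towards (368,430), roughly 0.3 rad anticlockwise of the strap line.
- Hex key: runs from (155,450) to (320,455).

```bash
cat > h.py <<'E'
import numpy as np, cv2
from rig import eyes, sense
def ray(n,uv,z):
    c=eyes.calibration(n); T=c["cam_to_world"]
    d=T[:3,:3]@[(uv[0]-c["cx"])/c["fx"],(uv[1]-c["cy"])/c["fy"],1]
    return T[:3,3]+d*(z-T[2,3])/d[2]
def pix(n,p):
    c=eyes.calibration(n);T=c["cam_to_world"];q=T[:3,:3].T@(np.array(p)-T[:3,3])
    return np.array([c["cx"]+c["fx"]*q[0]/q[2],c["cy"]+c["fy"]*q[1]/q[2]])
def brass(im,x0,x1,y0,y1):
    h=cv2.cvtColor(im,cv2.COLOR_RGB2HSV); m=cv2.inRange(h,(10,120,80),(28,255,255)); k=np.zeros_like(m); k[y0:y1,x0:x1]=m[y0:y1,x0:x1]; return k
E
python3 - <<'E'
from h import *
g=lambda u,v:(170+u/5-.4,165+v/5-.4)
TR,BR,BL=[ray("top",g(*p),14)[:2] for p in((462,42),(567,400),(130,530))]
print(TR,BR,BL,np.linalg.norm(TR-BR),np.linalg.norm(BL-BR))
th=np.arctan2(*(BL-BR)[::-1])-np.pi/2; th2=np.arctan2(*(TR-BR)[::-1]); print("yaw",th,th2)
im=cv2.cvtColor(cv2.imread("pics/top0.png"),cv2.COLOR_BGR2RGB)
m=brass(im,220,260,225,265); c=max(cv2.findContours(m,0,2)[0],key=cv2.contourArea); (cc,r)=cv2.minEnclosingCircle(c); print(cc,r,cv2.fitEllipse(c))
N=ray("top",cv2.fitEllipse(c)[0],57); print("nut",N, "diam",2*(N-ray("top",(cc[0]+r,cc[1]),57)))
im=cv2.cvtColor(cv2.imread("pics/side0.png"),cv2.COLOR_BGR2RGB)
m=brass(im,195,230,170,205); c=max(cv2.findContours(m,0,2)[0],key=cv2.contourArea); print("side",cv2.boundingRect(c),pix("side",[N[0],N[1],50]))
for t in(th,th2,(th+th2)/2):
    X=np.array([np.cos(t),np.sin(t)]);Y=np.array([-X[1],X[0]])
    o=np.mean([TR-66*X+107*Y,BR+114*X+107*Y,BL+114*X-107*Y],0); print("origin",o,"nut in slide",(N[:2]-o)@X,(N[:2]-o)@Y)
    print("mark", [round(float((N[:2]-o)@X),1)])
E
```

```text
[621.02014242  57.28337985] [451.50601886   8.58209171] [391.92734785 212.65885469] 176.3713512808699 212.5957272116634
yaw 0.2840482560712374 0.2797644303786898
(238.92800903320312, 243.65953063964844) 10.093661308288574 ((238.94522094726562, 243.7943115234375), (18.563854217529297, 19.05591583251953), 14.055870056152344)
nut [455.26315306 109.39647277  57.        ] diam [-0.50979364 45.05579586  0.        ]
side (201, 179, 19, 15) [210.17929819 184.93581118]
origin [529.991957   142.21207738] nut in slide -80.93070706385065 -10.558347382774627
mark [-80.9]
origin [530.20306764 142.03238629] nut in slide -81.03801929360807 -10.673943867834259
mark [-81.0]
origin [530.09760854 142.12234488] nut in slide -80.98442507815207 -10.61608816192163
mark [-81.0]
```

```bash
python3 -m jog '[[0,0,0,0,0,0.047,0],[0.03,-0.04,0,0,0,0,0],[0.03,-0.04,0,0,0,0,0],[0.03,-0.04,0,0,0,0,0],[0.03,-0.04,0,0,0,0,0]]' 20
python3 -m jog '[[0.03,-0.04,0,0,0,0,0],[0.03,-0.04,0,0,0,0,0],[0.03,-0.04,0,0,0,0,0],[0.03,-0.04,0,0,0,0,0],[0.03,-0.04,0,0,0,0,0]]'
python3 -m jog '[[0.03,-0.04,0,0,0,0,0],[0.03,-0.04,0,0,0,0,0],[0.03,-0.04,0,0,0,0,0],[0.02,-0.03,0.0,0,0,0,0],[0,0,0,0,0,0,0]]'
cat >> h.py <<'E'
N=np.array([455.3,109.4]); YAW=0.282
X=np.array([np.cos(YAW),np.sin(YAW)]);Y=np.array([-X[1],X[0]])
def rel():
    s=sense(); p=np.array(s["eef_pos"]); d=p[:2]-N; q=s["ee_rot"]; f=np.array(s["force"])
    print("t %.2f rel x %.1f y %.1f z %.1f yaw %.3f tilt %.3f F slide %.1f %.1f z %.1f grip %.3f"%(s["time_s"],d@X,d@Y,p[2],2*np.arctan2(q[2],q[1]),np.hypot(q[0],q[3]),f[:2]@X,f[:2]@Y,f[2],s["grip_width"]))
E
python3 -c "from h import *; rel()"
```

```text
time_s: 0.6
eef_pos: [240.5, -307.8, 242.0]
ee_rot: [-0.0, 0.99, 0.14, 0.0]
force: [1.6, -0.8, 0.3]
grip_width: 0.148
grip_force: 0.0
time_s: 1.1
eef_pos: [328.8, -74.0, 242.4]
ee_rot: [0.0, 0.99, 0.14, 0.0]
force: [1.6, -1.5, 0.2]
grip_width: 0.001
grip_force: 0.0
time_s: 1.6
eef_pos: [392.9, 101.9, 241.9]
ee_rot: [-0.0, 0.99, 0.143, -0.0]
force: [0.0, -0.3, 0.8]
grip_width: 0.003
grip_force: 0.0
t 1.60 rel x -62.0 y 10.1 z 241.9 yaw 0.287 tilt 0.000 F slide -0.0 -0.3 z 0.8 grip 0.003
```

```bash
python3 -m jog '[[0.004,-0.01,0.04,0,0,0.005,0],[0,0,0.05,0,0,0,0],[0,0,0.05,0,0,0,0],[0,0,0.04,0,0,0,0],[0,0,0,0,0,0,0]]' >/dev/null
python3 - <<'E'
from h import *
rel()
for n,(u,v) in(("side",(210,185)),("top",(239,244))):
    im=eyes.capture(n)[v-40:v+40,u-50:u+50]; globals()[n]=cv2.resize(im,None,fx=6,fy=6,interpolation=cv2.INTER_CUBIC)
cv2.imwrite("pics/c1.png",cv2.cvtColor(cv2.resize(np.vstack([side,top]),(450,600+0)) if 0 else side,cv2.COLOR_RGB2BGR))
cv2.imwrite("pics/c1t.png",cv2.cvtColor(top,cv2.COLOR_RGB2BGR))
p=np.array(sense()["eef_pos"]); print(pix("side",p-[0,0,11]))
E
```

```text
t 2.10 rel x -62.1 y 17.4 z 58.8 yaw 0.276 tilt 0.005 F slide 0.4 -0.1 z 1.2 grip -0.003
[186.38808875 185.367662  ]
```

View pics/c1.png

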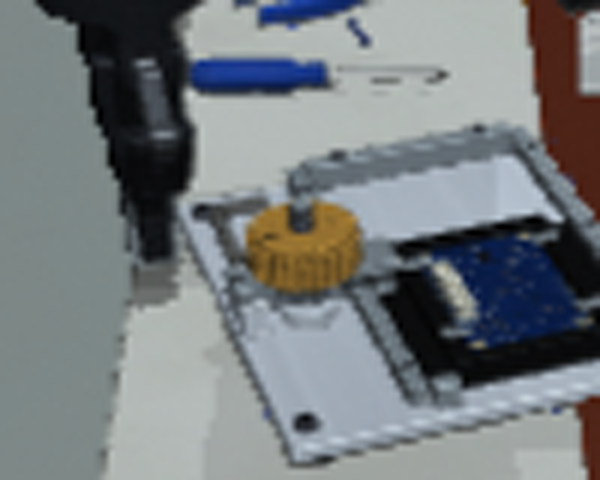

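View pics/c1t.png

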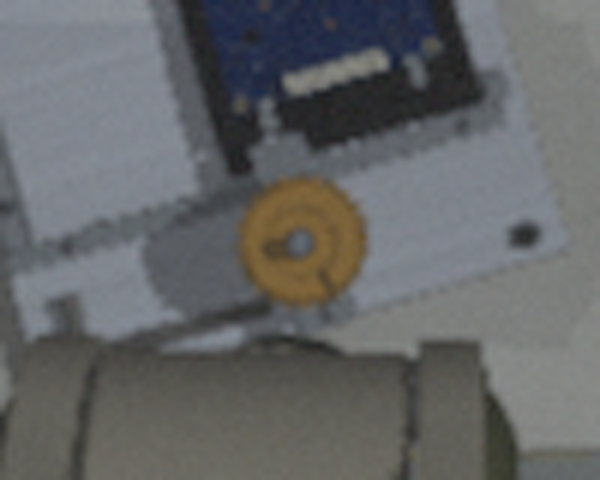

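The side crop shows the black finger ending near (155,258), with a grey patch below it to row 300 that could be the pad or a shadow. The nut is clear. The top crop puts the mark at (327,285) from centre (302,241). I'll compare two heights to tell pad from shadow.

```bash
python3 -m jog '[[0,0,-0.02,0,0,0,0],[0,0,-0.02,0,0,0,0],[0,0,0,0,0,0,0]]' >/dev/null
python3 - <<'E'
from h import *
rel()
im=eyes.capture("side")[115:215,155:225]; b=cv2.resize(im,None,fx=6,fy=6,interpolation=cv2.INTER_NEAREST)
cv2.imwrite("pics/c2.png",cv2.cvtColor(b,cv2.COLOR_RGB2BGR))
print((pix("side",np.array(sense()["eef_pos"])-[0,0,11])-[155,115])*6)
E
```

```text
t 2.50 rel x -56.9 y 16.3 z 106.5 yaw 0.277 tilt 0.004 F slide 0.2 0.2 z -0.7 grip 0.003
[181.05721367 337.38291452]
```

View pics/c2.png

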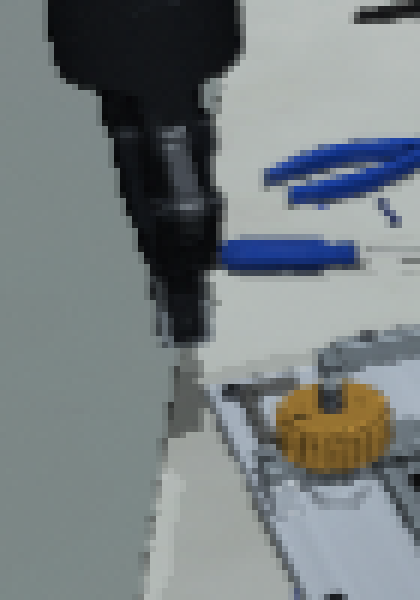

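The finger tip is at (185,343) against a predicted (181,337), so the tip model holds and the grey patch is shadow. Next I descend beside the rim.

```bash
python3 -m jog '[[0,0,0.022,0,0,0.005,0],[0,0,0.022,0,0,0,0],[0,0,0,0,0,0,0],[0.015,0,0,0,0,0,0],[0,0,0,0,0,0,0]]' >/dev/null; python3 -c "from h import *; rel()"
```

```text
t 3.05 rel x -42.6 y 16.6 z 59.4 yaw 0.272 tilt 0.001 F slide 0.4 1.1 z 0.6 grip 0.003
```

```bash
python3 -m jog '[[0.004,0.002,-0.002,0,0,-0.01,0],[0.003,0,0,0,0,0,0]]' >/dev/null; python3 -c "from h import *; rel()"
python3 -m jog '[[0.001,0.006,0,0,0,0,0],[0,0.006,0,0,0,0,0]]' >/dev/null; python3 -c "from h import *; rel()"
python3 -m jog '[[0,0.006,0,0,0,0,0],[0,0.006,0,0,0,0,0]]' >/dev/null
cat >> h.py <<'E'
def mark(zt):
    im=eyes.capture("top"); c=pix("top",[*N,zt]); k=8
    P=cv2.warpPolar(cv2.cvtColor(im,cv2.COLOR_RGB2GRAY),(100,360),(float(c[0]),float(c[1])),10,cv2.WARP_POLAR_LINEAR).astype(float)
    prof=cv2.GaussianBlur(np.tile(P[:,55:85].mean(1),3)[:,None],(1,21),4)[360:720,0]
    # image polar angle (clockwise, from +u) -> angle about nut anticlockwise from slide -x
    a=np.degrees(np.arctan2(*(pix("top",[*(N-20*X),zt])-c)[::-1]))
    o=(a-np.arange(360))%360; i=np.argsort(prof)[:40]; pk=[]
    for j in i:
        if all(abs((o[j]-q[0]+180)%360-180)>20 for q in pk): pk.append((round(o[j]),round(prof[j]-np.median(prof))))
    print("mark deg",pk[:3])
E
python3 -c "from h import *; rel(); mark(60)"
```

```text
t 3.25 rel x -36.9 y 14.7 z 61.0 yaw 0.282 tilt 0.000 F slide 0.2 -0.2 z -0.4 grip 0.001
t 3.45 rel x -36.2 y 2.5 z 60.4 yaw 0.282 tilt 0.000 F slide 0.0 -0.3 z 0.1 grip 0.001
t 3.65 rel x -36.3 y -9.7 z 60.3 yaw 0.281 tilt 0.000 F slide 0.7 0.2 z 0.6 grip 0.000
mark deg [(256, -18), (66, -17)]
```

Run:
```python
from h import *
rel(); mark(60)
T=eyes.capture("top")[219:269,209:269]; S=eyes.capture("side")[150:200,180:240]
cv2.imwrite("pics/c3.png",cv2.cvtColor(cv2.resize(np.hstack([T,S]),None,fx=6.5,fy=6.5,interpolation=cv2.INTER_CUBIC),cv2.COLOR_RGB2BGR))
```

```text
t 3.70 rel x -36.1 y -10.3 z 60.3 yaw 0.281 tilt 0.000 F slide 0.4 -0.3 z 0.4 grip -0.000
mark deg [(70, -21), (254, -18)]
```

View pics/c3.png

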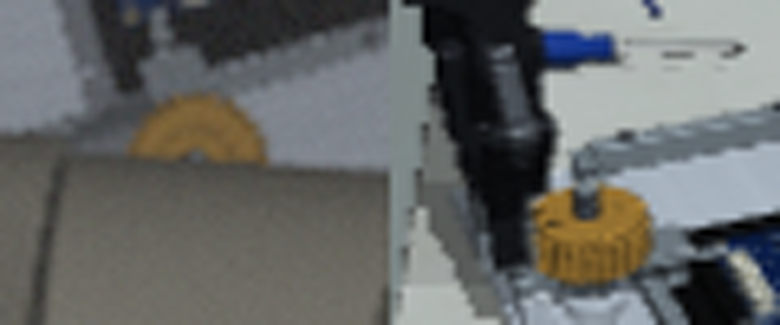

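The side crop shows the mark still at left (545,215), with a thin gap between finger and nut, and the arm now covers the top view. So there was no contact yet. I'll track the mark with the side camera and press in further.

```bash
cat >> h.py <<'E'
def smark(zt):
    im=eyes.capture("side"); hsv=cv2.cvtColor(im,cv2.COLOR_RGB2HSV).astype(np.float32)
    A=np.radians(np.arange(0,360,4)); R=np.arange(13,24,1.5)
    # angle anticlockwise from slide -x
    uv=np.array([[pix("side",[*(N+r*(-np.cos(a)*X-np.sin(a)*Y)),zt]) for r in R] for a in A]).astype(np.float32)
    v=cv2.remap(hsv[:,:,2],uv[...,0],uv[...,1],cv2.INTER_LINEAR); s=cv2.remap(hsv[:,:,1],uv[...,0],uv[...,1],cv2.INTER_LINEAR)
    p=np.median(v,1); yel=np.median(s,1)
    base=np.median([np.roll(p,k) for k in(-8,-6,-5,5,6,8)],0); d=p-base
    i=np.argsort(d); pk=[]
    for j in i:
        if all(abs((j-q)*4%360)>16 and abs((q-j)*4%360)>16 for q in pk): pk.append(j)
    print("smark",[(int(j*4),int(d[j])) for j in pk[:4]])
E
python3 -c "from h import *; smark(59)"
for i in 1; do python3 -m jog '[[0.001,0,0,0,0,0,0],[0.001,0,0,0,0,0,0]]' >/dev/null; python3 -c "from h import *; rel()"; done
python3 -m jog '[[0.001,0,0,0,0,0,0],[0,0,0,0,0,0,0]]' >/dev/null; python3 -c "from h import *; rel()"
python3 -m jog '[[0.001,0,0,0,0,0,0],[0,0,0,0,0,0,0]]' >/dev/null; python3 -c "from h import *; rel(); smark(59)"
```

```text
smark [(272, -42), (20, -34), (340, -30), (240, -16)]
t 4.10 rel x -34.5 y -8.9 z 60.2 yaw 0.282 tilt 0.001 F slide -4.3 -0.6 z 1.7 grip -0.002
t 4.30 rel x -34.3 y -8.8 z 60.0 yaw 0.283 tilt 0.002 F slide -6.8 -0.9 z 3.3 grip -0.001
t 4.50 rel x -34.0 y -8.7 z 59.9 yaw 0.283 tilt 0.003 F slide -9.2 -1.4 z 7.7 grip -0.001
smark [(272, -39), (16, -36), (340, -23), (248, -16)]
```

```bash
python3 -m jog '[[0,0.005,0,0,0,0,0],[0,0.005,0,0,0,0,0]]' >/dev/null; python3 -c "from h import *; rel(); smark(59)"
python3 -m jog '[[0.0007,0.0057,0,0,0,0,0],[0.0022,0.0053,0,0,0,0,0]]' >/dev/null; python3 -c "from h import *; rel(); smark(59)"
```

```text
t 4.75 rel x -32.2 y -19.0 z 60.2 yaw 0.282 tilt 0.000 F slide -0.4 0.6 z 0.1 grip 0.000
smark [(304, -50), (24, -27), (324, -17), (240, -15)]
t 5.00 rel x -28.9 y -30.6 z 60.4 yaw 0.282 tilt 0.000 F slide -0.2 0.6 z 0.5 grip -0.004
smark [(272, -46), (28, -38), (8, -8), (152, -5)]
```

```bash
python3 -m jog '[[0.0024,-0.0033,0,0,0,0,0],[0.0023,-0.0032,0,0,0,0,0],[0,0,0,0,0,0,0]]' >/dev/null; python3 -c "from h import *; rel(); smark(59)"
python3 -m jog '[[0.0041,0.0024,0,0,0,0,0],[0.0045,0.0015,0,0,0,0,0],[0.0047,0.0005,0,0,0,0,0]]' >/dev/null; python3 -c "from h import *; rel(); smark(59)"
```

```text
t 5.35 rel x -24.9 y -23.5 z 60.2 yaw 0.283 tilt 0.001 F slide -3.4 -4.6 z 1.2 grip -0.004
smark [(264, -48), (36, -28), (16, -6), (160, -6)]
t 5.70 rel x -13.0 y -30.2 z 60.4 yaw 0.285 tilt 0.004 F slide -17.0 -30.9 z 9.9 grip 0.002
smark [(220, -44), (84, -31), (52, -26), (324, -7)]
```

```bash
python3 -m jog '[[0.005,0.0015,0,0,0,0,0],[0.006,0,0,0,0,0,0]]' >/dev/null; python3 -c "from h import *; rel(); smark(60)"
python3 -m jog '[[0.006,0,0,0,0,0,0],[0.006,0,0,0,0,0,0]]' >/dev/null; python3 -c "from h import *; rel(); smark(60)"
```

```text
t 5.95 rel x 0.5 y -32.9 z 61.0 yaw 0.284 tilt 0.004 F slide -3.8 -26.9 z 0.7 grip -0.002
smark [(68, -35), (264, -27), (308, -21), (96, -15)]
t 6.20 rel x 13.6 y -31.9 z 61.1 yaw 0.282 tilt 0.003 F slide 0.8 -11.0 z 1.0 grip -0.004
smark [(104, -30), (220, -17), (272, -15), (148, -11)]
```

```bash
python3 -m jog '[[0.0037,-0.0007,0,0,0,0,0],[0.0053,-0.0022,0,0,0,0,0],[0.0046,-0.0035,0,0,0,0,0]]' >/dev/null; python3 -c "from h import *; rel(); smark(60)"
python3 -m jog '[[0.0035,-0.0046,0,0,0,0,0],[0.0022,-0.0053,0,0,0,0,0],[0.0007,-0.0057,0,0,0,0,0]]' >/dev/null; python3 -c "from h import *; rel(); smark(60); smark(61)"
```

```text
t 6.55 rel x 26.2 y -23.3 z 60.7 yaw 0.282 tilt 0.001 F slide -1.0 -2.2 z 3.2 grip -0.002
smark [(172, -47), (272, -31), (192, -18), (8, -7)]
t 6.90 rel x 34.1 y -7.9 z 61.1 yaw 0.282 tilt 0.003 F slide 10.6 -5.5 z -0.9 grip -0.001
smark [(212, -24), (272, -24), (172, -8), (8, -7)]
smark [(208, -39), (268, -19), (248, -6), (312, -6)]
```

```bash
python3 -m jog '[[0,-0.0055,0,0,0,0,0],[0,-0.0055,0,0,0,0,0],[0,-0.005,0,0,0,0,0]]' >/dev/null; python3 -c "from h import *; rel(); smark(61)"
python3 -m jog '[[-0.0007,-0.0057,0,0,0,0,0],[-0.0022,-0.0053,0,0,0,0,0],[-0.0035,-0.0046,0,0,0,0,0]]' >/dev/null; python3 -c "from h import *; rel(); smark(61)"
python3 -m jog '[[-0.0046,-0.0035,0,0,0,0,0],[-0.0053,-0.0022,0,0,0,0,0],[-0.0057,-0.0007,0,0,0,0,0]]' >/dev/null; python3 -c "from h import *; rel(); smark(61);smark(62)"
```

```text
t 7.30 rel x 35.0 y 8.5 z 61.5 yaw 0.282 tilt 0.004 F slide 12.2 -0.9 z 1.4 grip 0.002
smark [(244, -23), (268, -20), (308, -5), (176, -4)]
t 7.65 rel x 27.0 y 24.9 z 61.1 yaw 0.282 tilt 0.002 F slide 6.0 0.7 z 3.2 grip -0.005
smark [(288, -24), (244, -16), (184, -10), (268, -8)]
t 8.00 rel x 13.2 y 33.7 z 61.7 yaw 0.280 tilt 0.006 F slide 18.9 32.7 z 4.5 grip -0.002
smark [(328, -29), (236, -17), (272, -17), (76, -13)]
smark [(340, -53), (276, -18), (232, -16), (252, -13)]
```

```bash
python3 -m jog '[[-0.006,-0.0015,0,0,0,0,0],[-0.006,0,0,0,0,0,0],[-0.006,0,0,0,0,0,0],[-0.006,0,0,0,0,0,0]]' >/dev/null; python3 -c "from h import *; rel(); smark(62);smark(63)"
python3 -m jog '[[-0.0057,0.0007,0,0,0,0,0],[-0.0053,0.0022,0,0,0,0,0],[-0.0046,0.0035,0,0,0,0,0]]' >/dev/null; python3 -c "from h import *; rel(); smark(63)"
python3 -m jog '[[-0.0035,0.0046,0,0,0,0,0],[-0.0022,0.0053,0,0,0,0,0],[-0.0007,0.0057,0,0,0,0,0]]' >/dev/null; python3 -c "from h import *; rel(); smark(63);smark(64)"
```

```text
t 8.50 rel x -14.9 y 35.1 z 60.7 yaw 0.282 tilt 0.002 F slide -0.9 10.1 z 6.0 grip -0.003
smark [(40, -39), (268, -16), (156, -9), (248, -8)]
smark [(48, -47), (304, -16), (264, -15), (144, -7)]
t 8.90 rel x -30.5 y 26.0 z 60.0 yaw 0.282 tilt 0.001 F slide -0.1 -0.2 z -0.3 grip -0.005
smark [(68, -34), (268, -18), (8, -10), (248, -9)]
t 9.25 rel x -36.4 y 9.5 z 60.3 yaw 0.282 tilt 0.000 F slide -0.6 0.1 z -0.7 grip -0.000
smark [(68, -34), (264, -18), (8, -10), (244, -5)]
smark [(68, -35), (264, -20), (244, -12), (12, -8)]
```

```bash
python3 -m jog '[[0.004,0,0,0,0,0,0],[0,0.005,0,0,0,0,0],[0,0.006,0,0,0,0,0],[0,0.006,0,0,0,0,0]]' >/dev/null; python3 -c "from h import *; rel(); smark(64)"
python3 -m jog '[[0.0012,0.0047,0,0,0,0,0],[0.0022,0.0053,0,0,0,0,0],[0.0035,0.0046,0,0,0,0,0]]' >/dev/null; python3 -c "from h import *; rel(); smark(64)"
python3 -m jog '[[0.0046,0.0035,0,0,0,0,0],[0.0053,0.0022,0,0,0,0,0],[0.0057,0.0007,0,0,0,0,0]]' >/dev/null; python3 -c "from h import *; rel(); smark(64);smark(65)"
```

```text
t 9.75 rel x -34.9 y -6.1 z 59.6 yaw 0.283 tilt 0.004 F slide -9.5 0.8 z 6.9 grip -0.002
smark [(100, -44), (356, -33), (316, -30), (264, -19)]
t 10.10 rel x -27.2 y -21.4 z 59.8 yaw 0.283 tilt 0.003 F slide -11.4 -2.7 z 4.6 grip 0.003
smark [(272, -48), (140, -34), (36, -24), (16, -13)]
t 10.45 rel x -12.2 y -31.7 z 60.3 yaw 0.286 tilt 0.005 F slide -20.8 -43.0 z 11.0 grip 0.001
smark [(200, -52), (88, -30), (56, -21), (316, -11)]
smark [(196, -28), (64, -25), (84, -23), (308, -17)]
```

```bash
python3 -m jog '[[0.004,0.003,0,0,0,0,0],[0.006,0,0,0,0,0,0],[0.006,0,0,0,0,0,0],[0.006,0,0,0,0,0,0]]' >/dev/null; python3 -c "from h import *; rel(); smark(65)"
python3 -m jog '[[0.0047,-0.0007,0,0,0,0,0],[0.0053,-0.0022,0,0,0,0,0],[0.0046,-0.0035,0,0,0,0,0]]' >/dev/null; python3 -c "from h import *; rel(); smark(65); smark(66)"
```

```text
t 10.95 rel x 14.0 y -33.5 z 61.0 yaw 0.282 tilt 0.003 F slide 0.7 -8.8 z 1.3 grip -0.002
smark [(260, -40), (108, -36), (224, -18), (152, -14)]
t 11.30 rel x 27.2 y -24.6 z 60.2 yaw 0.282 tilt 0.000 F slide -1.4 -1.4 z 1.1 grip -0.002
smark [(288, -41), (160, -28), (204, -24), (180, -3)]
smark [(292, -26), (160, -24), (192, -13), (252, -2)]
```

```bash
python3 -m jog '[[0.0033,-0.0046,0,0,0,0,0],[0.002,-0.0053,0,0,0,0,0],[0.0005,-0.0057,0,0,0,0,0]]' >/dev/null
python3 - <<'E'
from h import *
rel(); smark(66); smark(67)
S=eyes.capture("side")[155:205,180:240]
cv2.imwrite("pics/c4.png",cv2.cvtColor(cv2.resize(S,None,fx=10,fy=10,interpolation=cv2.INTER_CUBIC),cv2.COLOR_RGB2BGR))
E
```

```text
t 11.70 rel x 34.2 y -9.0 z 60.8 yaw 0.282 tilt 0.002 F slide 7.8 -4.0 z -1.8 grip -0.003
smark [(328, -42), (268, -15), (224, -14), (172, -7)]
smark [(332, -49), (212, -18), (268, -15), (232, -5)]
```

View pics/c4.png

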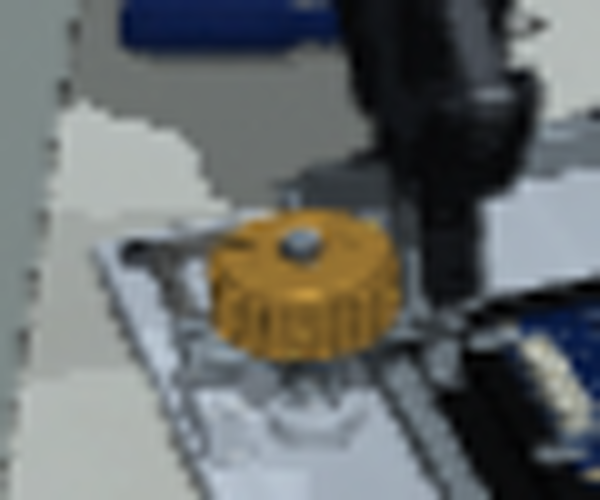

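The picture shows the mark at (235,240), left and slightly away from the camera, about 330° into the second turn. The nut has visibly risen on its stud. One more short stroke should bring the mark to the line.

```bash
python3 -m jog '[[0,-0.005,0,0,0,0,0],[0,-0.005,0,0,0,0,0],[0,-0.004,0,0,0,0,0],[0.006,0,0,0,0,0,0]]' >/dev/null; python3 -c "from h import *; rel(); smark(67)"
python3 -m jog '[[0.004,0,-0.01,0,0,0,0],[0,0,-0.04,0,0,0,0],[0,0,-0.04,0,0,0,0],[0,0,0,0,0,0,0]]' >/dev/null; python3 -c "from h import *; rel(); smark(67)"
```

```text
t 12.25 rel x 39.0 y 5.9 z 60.6 yaw 0.282 tilt 0.000 F slide -0.3 -0.1 z -0.3 grip 0.001
smark [(4, -38), (216, -18), (268, -13), (316, -5)]
t 12.70 rel x 44.8 y 4.7 z 155.6 yaw 0.282 tilt 0.004 F slide -0.0 0.3 z -0.1 grip -0.000
smark [(4, -38), (268, -14), (220, -12), (316, -3)]
```

```bash
python3 -m jog '[[0.012,0.041,0,0,0,0,0],[0.012,0.041,0,0,0,0,0],[0.012,0.041,0,0,0,0,0],[0,0,0,0,0,0,0],[0,0,0,0,0,0,0]]' >/dev/null; python3 -c "from h import *; rel()"
python3 -m jog '[[0,0,0.04,0,0,0,0],[0,0,0.04,0,0,0,0],[0,0,0.02,0,0,0,0],[0,0,0,0,0,0,0],[0,0,0,0,0,0,0]]' >/dev/null; python3 -c "from h import *; rel()"
```

```text
t 13.25 rel x 78.0 y -118.1 z 149.0 yaw 0.280 tilt 0.001 F slide -0.6 0.7 z 0.5 grip -0.001
t 13.75 rel x 78.7 y -117.2 z 50.9 yaw 0.283 tilt 0.000 F slide -0.4 -0.1 z -0.0 grip 0.000
```

```bash
python3 -m jog '[[0.002,0,0.012,0,0,0,0],[0,0,0.0095,0,0,0,0],[0,0,0,0,0,0,0]]' >/dev/null
python3 - <<'E'
from h import *
rel(); smark(67)
S=eyes.capture("side")[150:225,190:290]
cv2.imwrite("pics/c5.png",cv2.cvtColor(cv2.resize(S,None,fx=7,fy=7,interpolation=cv2.INTER_CUBIC),cv2.COLOR_RGB2BGR))
E
```

```text
t 14.05 rel x 80.1 y -117.6 z 27.7 yaw 0.282 tilt 0.001 F slide -0.2 0.1 z 0.7 grip -0.001
smark [(4, -40), (212, -21), (268, -10), (164, -3)]
```

View pics/c5.png

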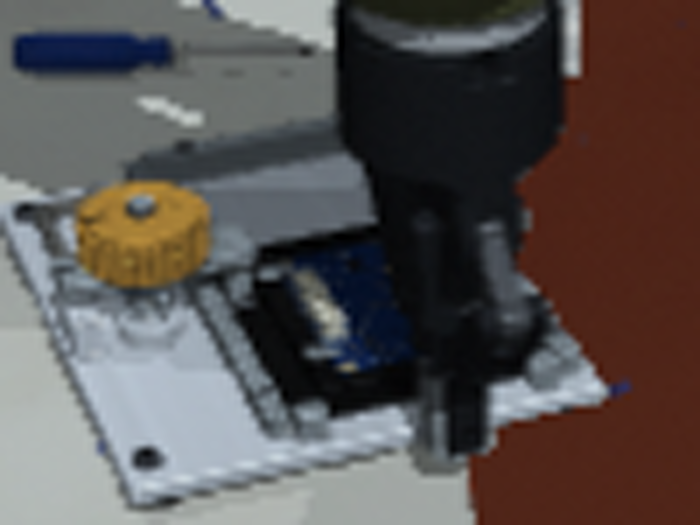

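The finger tip, around (450,455), is behind the nest between the two rear stops. I'll push slowly from here.

```bash
python3 -m jog '[[0,-0.01,-0.0015,0,0,0,0],[0,-0.01,0,0,0,0,0],[0,-0.004,0,0,0,0,0],[0,-0.004,0,0,0,0,0]]' >/dev/null; python3 -c "from h import *; rel()"
python3 -m jog '[[0,-0.004,0,0,0,0,0],[0,-0.004,0,0,0,0,0],[0,-0.004,0,0,0,0,0]]' >/dev/null; python3 -c "from h import *; rel()"
python3 -m jog '[[0,-0.005,0,0,0,0,0],[0,-0.005,0,0,0,0,0],[0,-0.005,0,0,0,0,0]]' >/dev/null; python3 -c "from h import *; rel()"
```

```text
t 14.55 rel x 80.7 y -89.4 z 30.5 yaw 0.283 tilt 0.000 F slide -0.7 -2.1 z -0.3 grip 0.003
t 14.85 rel x 80.8 y -78.0 z 30.4 yaw 0.282 tilt 0.000 F slide -0.8 -2.5 z 1.5 grip 0.003
t 15.15 rel x 80.7 y -62.7 z 30.4 yaw 0.282 tilt 0.000 F slide 0.4 -2.3 z 1.5 grip 0.001
```

```bash
python3 -m jog '[[0,-0.006,0,0,0,0,0],[0,-0.006,0,0,0,0,0],[0,-0.006,0,0,0,0,0],[0,-0.006,0,0,0,0,0],[0,-0.006,0,0,0,0,0]]' >/dev/null; python3 -c "from h import *; rel()"
python3 -m jog '[[0,-0.005,0,0,0,0,0],[0,-0.005,0,0,0,0,0],[0,-0.004,0,0,0,0,0]]' >/dev/null; python3 -c "from h import *; rel()"
python3 -m jog '[[0,-0.003,0,0,0,0,0],[0,-0.002,0,0,0,0,0]]' >/dev/null; python3 -c "from h import *; rel()"
python3 -m jog '[[0,-0.002,0,0,0,0,0],[0,-0.001,0,0,0,0,0]]' >/dev/null; python3 -c "from h import *; rel()"
```

```text
t 15.65 rel x 80.7 y -32.5 z 30.4 yaw 0.282 tilt 0.000 F slide -0.0 -4.4 z 2.2 grip -0.001
t 15.95 rel x 80.7 y -18.6 z 30.3 yaw 0.282 tilt 0.000 F slide 0.7 -3.7 z 2.2 grip -0.001
t 16.15 rel x 80.7 y -13.8 z 30.3 yaw 0.282 tilt 0.000 F slide -0.6 -3.7 z 3.7 grip 0.001
t 16.35 rel x 80.7 y -10.9 z 30.3 yaw 0.282 tilt 0.000 F slide 0.2 -5.1 z 3.8 grip -0.001
```

```bash
for i in 1; do python3 -m jog '[[0,-0.001,0,0,0,0,0],[0,-0.001,0,0,0,0,0]]' >/dev/null; python3 -c "from h import *; rel()"; python3 -m jog '[[0,-0.001,0,0,0,0,0],[0,-0.001,0,0,0,0,0]]' >/dev/null; python3 -c "from h import *; rel()"; done
```

```text
t 16.55 rel x 81.0 y -10.4 z 30.4 yaw 0.282 tilt 0.001 F slide -1.0 -15.0 z 0.7 grip 0.000
t 16.75 rel x 81.1 y -9.9 z 30.5 yaw 0.283 tilt 0.003 F slide -1.9 -24.9 z -0.2 grip -0.002
```

The push force has climbed to 25 N at the expected travel, so the nest is against the end stop. I'll back off, lift clear and check.

```bash
python3 -m jog '[[0,0,0,0,0,0,0],[0,0.003,0,0,0,0,0],[0,0.003,0,0,0,0,0],[0,0.012,0,0,0,0,0],[0,0.012,0,0,0,0,0]]' >/dev/null; python3 -c "from h import *; rel()"
python3 -m jog '[[0,0,-0.03,0,0,0,0],[0,0.02,-0.05,0,0,0,0],[0,0.05,-0.04,0,0,0,0],[0,0.05,0,0,0,0,0],[0,0.05,0,0,0,0,0]]' >/dev/null
python3 -m jog '[[-0.02,0.04,0,0,0,0,0],[-0.02,0.04,0,0,0,0,0],[-0.02,0.04,0,0,0,0,0],[0,0,0,0,0,0,0],[0,0,0,0,0,0,0]]' >/dev/null
python3 - <<'E'
from h import *
rel(); smark(67); mark(67)
S=eyes.capture("top")[165:280,170:295]
cv2.imwrite("pics/c6.png",cv2.cvtColor(cv2.resize(S,None,fx=5,fy=5,interpolation=cv2.INTER_CUBIC),cv2.COLOR_RGB2BGR))
E
```

```text
t 17.25 rel x 80.4 y -37.4 z 30.0 yaw 0.282 tilt 0.000 F slide 0.6 -0.7 z -0.6 grip -0.002
t 18.25 rel x 19.9 y -315.5 z 137.7 yaw 0.280 tilt 0.000 F slide 0.6 0.6 z 0.7 grip -0.004
smark [(232, -24), (8, -22), (212, -18), (288, -8)]
mark deg [(356, -9), (201, -3)]
```

View pics/c6.png

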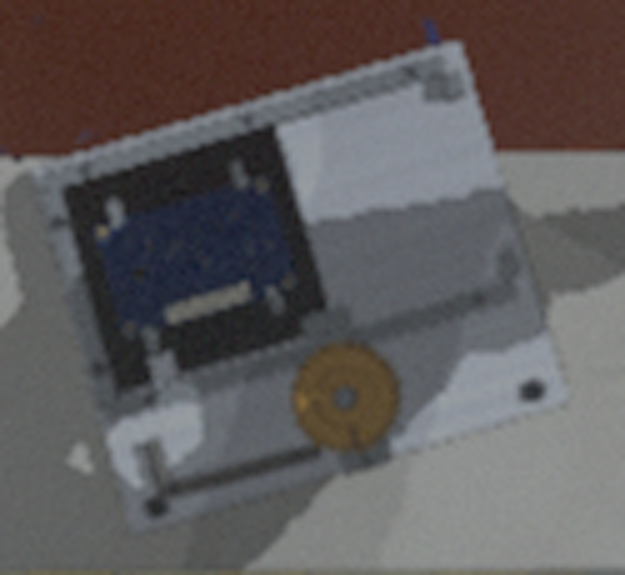

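The nest lies against the end stop at left (70–120, 190–390), the nut mark at (355,432) lines up with the strap line, and the hex key hasn't moved.

```bash
python3 -c "from rig import finish_job; print(finish_job())"
```

```text
the job is handed in; nothing more can be done
None
```

The job is handed in (no verdict came back): the nut was rolled two full turns loose with its mark back on the strap line, the nest was pushed against the end stop, and the arm was left clear, after about 18 s of the 69 s allowed.

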